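# Feed a tube rack into the reader and hold its cover at the mark

## Robot

A 6-joint arm with a two-finger parallel gripper is mounted at the origin on the work surface. World frame = base frame: x ahead of the robot, y to its left, z up, the work surface at z = 0. Lengths are in m, angles in rad, forces in N, time in s.
With the tool pointing down it reaches from about 0.3 to 0.825 m from the base axis. Payload 5.4 kg.
Tool frame: the origin (TCP) lies midway between the tips of the shut fingers; the grasp point (between the pads) lies 19 mm behind it; z points along the fingers, y is the line along which they close (so a half turn about z gives the same grasp; the last joint's range is limited). The gripper opens to 92 mm and grips with 3 to 60 N. Pads are 20 mm wide; open, the fingers measure 128 mm over their backs; the gripper's body (75 mm by 189 mm) begins 69 mm behind the grasp point.
Start: joints at [-1.378, 0.158, 1.597, -0, 1.386, -0.21], TCP at [0.225, -0.529, 0.215] pointing down, gripper open.
Joint ranges: [-2.91, 2.91], [-0.94, 2.29], [0.18, 2.7], [-1.29, 4.43], [0.17, 2.64], [-3, 3]. Speed limits (rad/s): [2.57, 2.57, 3.14, 3.14, 3.14, 3.14].

## Interface

Orientations are given as a 3x3 rotation matrix whose columns are the frame's x, y, z axes.
In Python, from cell import ctrl gives the robot as it stands. The module is installed in compiled form; this text tells all that it offers. Calls block until the motion is done:
- ctrl.move_ptp(position, orientation): joint-space move of the TCP to a pose.
- ctrl.move_linear(position, attitude=None, vel=0.15): straight line of the TCP; attitude=None keeps the orientation; vel is the mean speed in m/s.
- ctrl.set_joints(angles): joint-space move.
- ctrl.command_gripper(opening, newtons=None): finger opening in m; newtons is the grip in N (None keeps the last); returns when the fingers have stopped.
- ctrl.pause(seconds).
- ctrl.inverse_kinematics(position, orientation): joint angles nearest the present ones, or None.
- ctrl.capture(name): name is "scene" or "top"; returns the picture (420x560x3 uint8, red, green, blue); there is no depth.
- ctrl.camera_model(name): a dict with "fx", "fy", "cx", "cy" (pixels), "eye" and "rotation" of the camera in the world. Camera axes: x right, y down, z forward; pixel columns grow to the right and rows downward; lengths in m; the calibration is good to about 2 mm. A picture is of the moment at which its call begins. camera_model takes no time and is no camera call.
A pose or a line that the arm cannot do raises ctrl.IKError and nothing moves.
- ctrl.sign_off(): hands the job in; it is judged then, once.
Trained networks look in the newest picture that a camera, given by its name, has taken for a name from the list of things; names that differ only in an ending like _2 or _b are one class to them, and where a whole thing is asked for, a point or a joint stands for the part that bears it (a point fixed in the world has none). Each returns a list of dicts, best first, with "conf" (0 to 1); they miss things now and then, are a little off and sometimes report something else, mostly with a low value. They report only what shows in the picture. A call takes as long as a camera call.
- ctrl.find_in(label, camera): "extent" ([centre column, centre row, width, height] in pixels, round what is visible of it).
Readings, each from a call of its own:
- ctrl.get_time_s(): time.
- ctrl.get_qpos(): joint angles.
- ctrl.get_dq(): joint speeds.
- ctrl.get_joint_torque(): joint torques, N m.
- ctrl.get_position(): TCP position.
- ctrl.get_eef_rot(): TCP orientation.
- ctrl.get_wrist_force(): force on the tool from outside, world axes, zero at the start.
- ctrl.get_moment(): the same for the moment, N m.
- ctrl.get_finger_gap(): finger opening in m.
- ctrl.get_gripper_force(): force on a finger pad.
Only numpy, scipy, OpenCV 4.12 (cv2) and the standard library are available. Lean on these libraries where they do the work, as an engineer would, in place of code of your own. Each camera call takes 0.05 s, during which the arm holds its last target. There are 200 camera calls.

## Task

Slide the blue rack of yellow-capped tubes along its lane, under the reader's tunnel mouth, until it is fully home against the end stop; do not lift it out of the lane. Then, for a look at the tubes, raise the reader's hinged cover by its blue grip tab until the red pointer on the cover lines up with the green index clip on the quadrant, without swinging it far past the clip, and keep hold of it: nothing else will keep it up, so the program finishes while the gripper still holds the cover steady at the clip. Leave the clip's setting and everything else on the bench alone.

Things in the scene. Friction and masses are not known exactly. Their poses are not given: they have to be found in the camera images.
- reader: White bench-top tube-rack reader, fixed; place and yaw differ each time. Origin: bench level, on the feed lane's centre line. x points away from the robot (at yaw 0), y along the lanes to their open ends. In mm: feed lane along y at x 0 on a tray with its top at z 10, rails 30 apart inside, tops at z 30, to y 355. Housing x 80 to 250, y -95 to 75, 150 high. Exit lane along y at x 120, y 80 to 355.
- end_stop (a point): Middle of the steel end stop's face, at tray level, y -75 mm of the reader's frame (axes as the reader's). The stop is 50 mm high above the tray; the rack's inner end is to rest against it.
- mouth (a point): Tunnel mouth (mm): middle of its sill, at tray level, y 75 of the reader's frame; opening 64 wide (x), 112 high, wall 5 thick. The tunnel is a hood, x -80 to 80, y -95 to 75 of the reader's frame, its walls 138 high, closed on top by the cover. The quadrant for the clip, a slotted aluminium arc 305 high, stands at its far end in the upright plane y -108.
- rack: The rack to feed: blue, mm: 25 wide (x), 230 long (y), 55 high, six capped tubes to 100 above its underside in its inner part (y -113 to 8), a grip fin at its outer (+y) end. 0.2 to 0.35 kg, loose, in the feed lane, 2.5 play each side; plain sliding friction, a few N. Origin: centre of its underside. Starts 100 to 170 short of the stop; home, its origin is at y 40 of the reader's frame.
- rack_fin (a point): Point to grip on the rack's upright fin, on its middle plane: 88 mm above the rack's underside, 100 along +y from its origin. The fin is 12 mm thick (x), 30 long (y) and stands from the deck at 55 to 110 above the rack's underside. With the rack home this point is 65 outside the tunnel mouth.
- cover (a joint): Cover angle, rad: 0 shut and level (as it starts), growing as its robot-side edge rises, at most 1.4. A grey-framed clear panel, 168 mm wide (y), reaching 160 mm from the hinge, 6 mm thick; 0.24 to 0.45 kg; it swings freely and falls shut when let go at any angle.
- cover_panel: The moving cover, with its blue grip tab and red pointer. Origin on the hinge axis, midway along it; at angle 0 its axes are parallel to the reader's and the panel extends along its -x axis; it turns about its y axis.
- cover_hinge (a point): Middle of the cover's hinge axis, which runs along the reader's y axis at x 75, z 142 mm of the reader's frame (y -10).
- grip_tab (a point): Point to grip, the middle of the blue tab on the cover's robot-side edge, 187 mm from the hinge axis. The tab is 30 mm wide (y), 12 thick and sticks out 45 from the panel's edge, with open space beside and below it. It can be pinched from above across its 30 width and may turn between the pads as the cover swings.
- cover_pointer (a point): Tip of the small red pointer on the cover's -y side edge, 150 mm from the hinge axis on the panel's middle plane; it sweeps along the quadrant as the cover opens.
- index (a joint): Setting of the green index clip on the quadrant, rad: the cover angle at which the red pointer is level with the clip. Clamped; different each time, from 0.6 to 1.0.
- index_mark (a point): Tip of the green index clip's blade on the quadrant, 150 mm from the hinge axis. Its axes turn with the clip: -x points out from the hinge through the clip, z the way the cover opens. The clip is 30 (radially) by 10 by 6, with a round green thumbscrew.
- rack_done: Bystander: a grey rack of the same shape as the blue one, with yellow caps, standing in the exit lane. Leave it alone. Origin: centre of its underside.
- timer: Bystander: white bench timer, 62 x 62 x 16, lying on the reader's housing (mm) (mm). Origin: centre of its underside.
- foam_teal: Bystander: teal foam block, 96 x 215 x 50, full of yellow-capped tubes to 106 high (mm) (mm). Origin: centre of its underside.
- foam_taupe: Bystander: brown-grey foam block, the same size and tubes. Origin: centre of its underside.
- wire_rack: Bystander: white wire rack, 96 x 215, full of yellow-capped tubes to 98 high (mm) (mm). Origin: centre of its underside.
- wash_bottle: Bystander: white bottle with a blue cap, 68 across, 190 high (mm) (mm). Origin: centre of its underside.
- tip_box: Bystander: blue pipette-tip box with a clear lid, 85 x 122 x 85 (mm) (mm). Origin: centre of its underside.
- mixed_stand: Bystander: white stand, 80 x 110, with six tubes with caps of several colours, 97 high (mm) (mm). Origin: centre of its underside.

How it is judged:
By the outcome, as a careful person would: the job done as asked, in the order asked, and still so for the second after the job is handed in, while the arm keeps its last pose, push and grip.
It also fails if it takes over 50 s, if anything falls off the work surface, if the arm or the gripper's body presses on something with over 40 N, if the wrist force passes 120 N, or if a joint passes its speed limit or range.

## Working session

There is one attempt and no reset: what is moved stays moved. The work goes in short steps, each a Python script; the robot and the scene stay as the last script left them, time stands still between calls to the robot, and variables do not carry over. Pictures are saved under pics/ and viewed, at most 10 in all, crops included, and the job is handed in when it is done.

```bash
mkdir -p pics; python3 - <<'E'
from cell import ctrl
import cv2,numpy as np
for n in("scene","top"):
    im=ctrl.capture(n); cv2.imwrite(f"pics/{n}0.png",im[:,:,::-1]); m=ctrl.camera_model(n)
    print(n,m)
    for l in("rack","rack_fin","reader","grip_tab","index_mark","cover_pointer","mouth","cover_hinge","end_stop","timer","cover_panel"):
        print(l,[(np.round(d["extent"]).tolist(),round(d["conf"],2)) for d in ctrl.find_in(l,n)[:2]])
E
```

```text
scene {'fx': 388.6632184624535, 'fy': 388.6632184624535, 'cx': 284.82397855648315, 'cy': 205.42052110104268, 'eye': array([ 1.27656399, -0.8367459 ,  0.80065414]), 'rotation': array([[ 0.74255915,  0.34165249, -0.57608983],
       [ 0.66977674, -0.37589199,  0.64039389],
       [ 0.00224462, -0.86138191, -0.50795293]])}
rack [([328.0, 204.0, 19.0, 24.0], 0.47)]
rack_fin [([330.0, 204.0, 12.0, 23.0], 0.62), ([291.0, 223.0, 66.0, 39.0], 0.49)]
reader [([316.0, 244.0, 129.0, 111.0], 0.58)]
grip_tab [([291.0, 221.0, 64.0, 32.0], 0.68)]
index_mark [([167.0, 246.0, 45.0, 40.0], 0.7), ([264.0, 202.0, 11.0, 8.0], 0.63)]
cover_pointer [([291.0, 225.0, 62.0, 40.0], 0.62)]
mouth [([316.0, 245.0, 130.0, 108.0], 0.83)]
cover_hinge [([290.0, 221.0, 64.0, 32.0], 0.79), ([317.0, 247.0, 129.0, 111.0], 0.38)]
end_stop [([317.0, 248.0, 131.0, 112.0], 0.62), ([364.0, 211.0, 32.0, 39.0], 0.49)]
timer [([321.0, 235.0, 23.0, 18.0], 0.66)]
cover_panel [([290.0, 221.0, 67.0, 35.0], 0.77)]
top {'fx': 392.20894628115224, 'fy': 392.20894628115224, 'cx': 279.6448204710139, 'cy': 205.12099589923656, 'eye': array([0.29828367, 0.0117813 , 1.58142576]), 'rotation': array([[-0.02778275, -0.99093154,  0.13146409],
       [-0.99959271,  0.02668279, -0.0101215 ],
       [ 0.00652189, -0.13169175, -0.99126926]])}
rack [([245.0, 186.0, 50.0, 14.0], 0.83)]
rack_fin [([245.0, 184.0, 48.0, 14.0], 0.65)]
reader [([261.0, 161.0, 132.0, 99.0], 0.7)]
grip_tab [([292.0, 183.0, 50.0, 57.0], 0.89)]
index_mark []
cover_pointer [([292.0, 182.0, 46.0, 52.0], 0.93)]
mouth [([263.0, 160.0, 128.0, 101.0], 0.61)]
cover_hinge [([292.0, 183.0, 50.0, 56.0], 0.94)]
end_stop [([264.0, 161.0, 131.0, 100.0], 0.82)]
timer [([297.0, 141.0, 18.0, 17.0], 0.79)]
cover_panel [([294.0, 180.0, 52.0, 52.0], 0.68)]
```

```bash
python3 - <<'E'
import cv2
a=cv2.imread("pics/top0.png")[80:260,150:390]; cv2.imwrite("pics/t1.png",cv2.resize(a,(800,600),interpolation=cv2.INTER_CUBIC))
a=cv2.imread("pics/scene0.png")[120:330,140:420]; cv2.imwrite("pics/s1.png",cv2.resize(a,(800,600),interpolation=cv2.INTER_CUBIC))
E
```

```text
(no output)
```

View pics/t1.png

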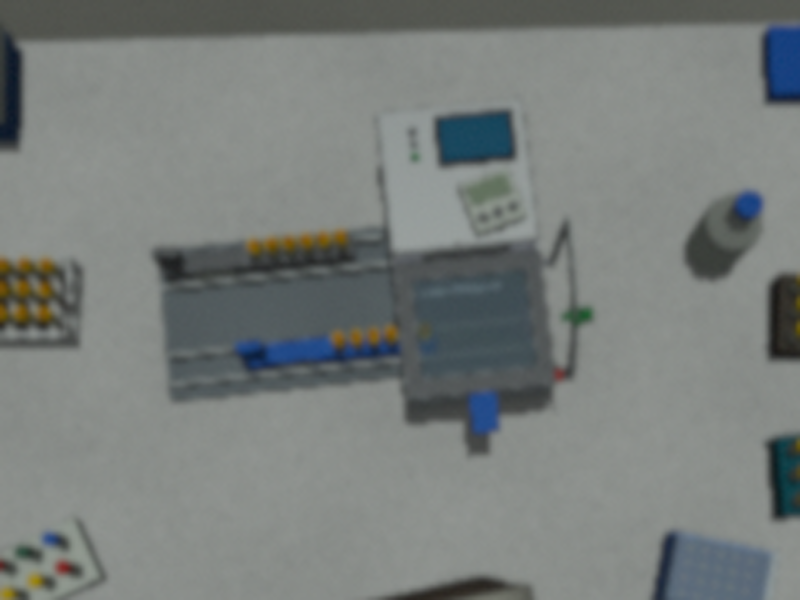

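View pics/s1.png

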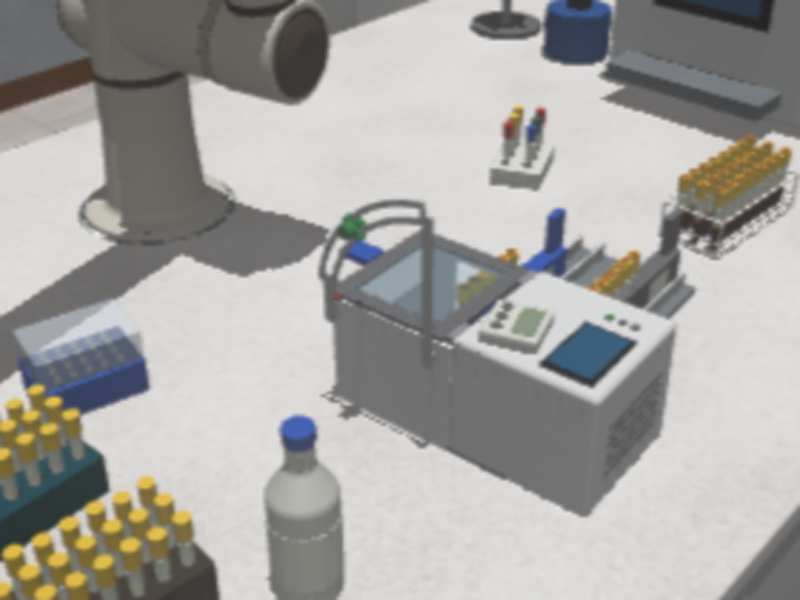

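The top view (crop scale 3.33, offset 150,80) shows the housing top with corners at about (378,112), (522,97), (538,240) and (393,250). The tab is at (484,412), the fin at (250,348) and the green clip at (577,316). In the scene view the clip is at (352,227), the red pointer at (337,296) and the fin top at (557,212). I'll fit the reader pose from these.

```bash
cat > h.py <<'E'
import numpy as np,cv2
from scipy.optimize import least_squares
from cell import ctrl
M={n:ctrl.camera_model(n) for n in("scene","top")}
def proj(n,p):
    m=M[n]; c=(np.atleast_2d(p)-m["eye"])@m["rotation"]
    return np.c_[m["fx"]*c[:,0]/c[:,2]+m["cx"],m["fy"]*c[:,1]/c[:,2]+m["cy"]]
def Rz(a): return np.array([[np.cos(a),-np.sin(a),0],[np.sin(a),np.cos(a),0],[0,0,1]])
def w(q,p): return np.atleast_2d(p)@Rz(q[2]).T+[q[0],q[1],0]
def blob(im,col,box):
    r,g,b=[im[...,i].astype(int) for i in range(3)]
    mk={"green":(g>r+25)&(g>b+25),"red":(r>g+50)&(r>b+50),"blue":(b>r+50)&(b>g+30)}[col]
    x0,y0,x1,y1=box; s=np.zeros_like(mk); s[y0:y1,x0:x1]=True; mk&=s
    v,u=np.nonzero(mk); return u,v
E
python3 - <<'E'
from h import *
t=lambda u,v:(u/3.3333+150,v/3.3333+80)
s=lambda u,v:(u/2.857+140,v/2.857+120)
T={(250,75,150):t(378,112),(250,-95,150):t(522,97),(80,75,150):t(393,250),(80,-95,150):t(538,240),(-85,74,145):t(405,392),(-85,-94,145):t(551,383),(-107,-10,148):t(484,412)}
S={(250,75,150):s(675,324),(250,-95,150):s(597,403),(80,-95,150):s(455,348),(-85,-94,145):s(338,290),(250,-95,0):s(585,515)}
def f(q): return np.r_[(proj("top",w(q,np.array(list(T))/1e3))-np.array(list(T.values()))).ravel(),(proj("scene",w(q,np.array(list(S))/1e3))-np.array(list(S.values()))).ravel()]
r=least_squares(f,[.4,0,0],loss="soft_l1"); q=r.x
print(q); print(f(q).reshape(-1,2).round(1))
np.save("q.npy",q)
ims={n:cv2.imread(f"pics/{n}0.png")[:,:,::-1] for n in M}
# green clip, each camera: ray with plane y=-108
def ray(n,u,v,ax,val):
    m=M[n]; d=m["rotation"]@[(u-m["cx"])/m["fx"],(v-m["cy"])/m["fy"],1]
    e=Rz(q[2]).T@(m["eye"]-[q[0],q[1],0]); d=Rz(q[2]).T@d
    return e+d*(val-e[ax])/d[ax]
for n,bx,rb in(("top",(310,165,340,185),(305,185,330,200)),("scene",(250,185,275,215),(245,210,270,235))):
    for c,b in(("green",bx),("red",rb)):
        u,v=blob(ims[n],c,b); print(n,c,len(u),u.mean() if len(u) else 0,v.mean() if len(u) else 0)
        if len(u):
            p=ray(n,u.mean(),v.mean(),1,-.108); dx,dz=.075-p[0],p[2]-.142; print(p.round(4),"ang",np.arctan2(dz,dx),np.hypot(dx,dz))
for n,b in(("top",(215,180,232,195)),("scene",(325,188,345,215)),("top",(285,195,302,212))):
    u,v=blob(ims[n],"blue",b); print("blue",n,len(u),u.min(),u.max(),v.min(),v.max(),u.mean(),v.mean())
    print("at lane x=0:",ray(n,u.mean(),v.min(),0,0.),"z.12:",ray(n,u.mean(),v.mean(),2,.12),ray(n,u.mean(),v.mean(),2,.148))
E
```

```text
[ 0.6024538  -0.04053736  0.07259499]
[[-0.9 -1.5]
 [ 0.3 -1.2]
 [-1.1  0.5]
 [ 0.5 -0.9]
 [-0.1  1.4]
 [ 1.1 -0.3]
 [-0.6 -1. ]
 [ 1.6 -1.1]
 [-0.  -0.2]
 [-1.9 -3.9]
 [-3.5 -1.3]
 [-0.4  2.1]]
top green 8 325.125 174.125
[-0.0485 -0.108   0.3305] ang 0.9907642706985323 0.22534109515724388
top red 1 317.0 192.0
[-0.0613 -0.108   0.0542] ang -0.5721745665063969 0.16218059198070087
scene green 35 263.2857142857143 198.28571428571428
[-0.0348 -0.108   0.2472] ang 0.7643219235758087 0.1520748217889541
scene red 2 257.5 223.0
[-0.0613 -0.108   0.1513] ang 0.0681710878130656 0.13661464346108743
blue top 65 221 231 182 189 226.6153846153846 185.36923076923077
at lane x=0: [0.         0.23595922 0.12212479] z.12: [-0.01247347  0.23726336  0.12      ] [-0.01797414  0.23413999  0.148     ]
blue scene 73 325 337 193 214 331.05479452054794 207.3835616438356
at lane x=0: [0.         0.21708521 0.13642267] z.12: [0.03943497 0.1560032  0.12      ] [0.06309485 0.11490708 0.148     ]
blue top 90 291 298 197 209 294.64444444444445 203.11111111111111
at lane x=0: [ 0.         -0.0474824  -0.43297722] z.12: [-0.10536679 -0.01161999  0.12      ] [-0.10908768 -0.00997492  0.148     ]
```

```bash
cat >> h.py <<'E'
q=np.load("q.npy") if __import__("os").path.exists("q.npy") else None
def RT(tilt,ydir):  # tool in reader frame: z axis down, tilted so fingers point to +x by tilt about reader y; ydir = closing axis
    z=np.array([np.sin(tilt),0,-np.cos(tilt)]); y=np.array(ydir,float); x=np.cross(y,z)
    return Rz(q[2])@np.c_[x,y,z]
def P(p): return w(q,p)[0]
E
python3 - <<'E'
from h import *
best=min((RT(0,(s,0,0)) for s in(1,-1)),key=lambda R:abs(ctrl.inverse_kinematics(P([0,.32,.2]),R)[5]) if ctrl.inverse_kinematics(P([0,.32,.2]),R) is not None else 9)
ctrl.command_gripper(0.0,20)
ctrl.move_ptp([.33,-.15,.40],best)
ctrl.move_ptp(P([0,.31,.2]),best)
ctrl.move_linear(P([0,.31,.055]),vel=.2)
f0=ctrl.get_wrist_force(); ey=Rz(q[2])[:,1]; print(f0,ctrl.get_time_s())
y=.31; 
while y>.14:
    y-=.02 if y>.20 else .004
    ctrl.move_linear(P([0,y,.055]),vel=.08)
    f=(ctrl.get_wrist_force()-f0); print(round(y,3),f.round(1),round(float(f@ey),1),(w([0,0,-q[2]],ctrl.get_position()-[q[0],q[1],0])[0][1]).round(4))
    if f@ey>12: break
print(ctrl.get_time_s(),ctrl.get_position())
im=ctrl.capture("top"); cv2.imwrite("pics/t2.png",cv2.resize(im[80:260,150:390],(800,600),interpolation=cv2.INTER_CUBIC)[:,:,::-1])
E
```

```text
[0.81099334 0.62359664 1.24321574] 6.9333
0.29 [-1.1 -0.2 -2.1] -0.1 0.2894
0.27 [-0.4  0.6 -0.6] 0.6 0.2694
0.25 [-0.2 -1.7 -0.4] -1.7 0.2493
0.23 [-0.8 -0.5 -1.3] -0.5 0.2292
0.21 [-0.3 -0.9 -0.5] -0.9 0.2092
0.19 [-1.9 -1.1 -1.1] -1.0 0.1892
0.186 [-0.9 -0.1 -1.4] 0.0 0.1858
0.182 [-1.1 -0.5 -0.9] -0.5 0.1818
0.178 [-1.5 -0.3 -1. ] -0.1 0.1776
0.174 [-0.7 -1.  -0.3] -1.0 0.1736
0.17 [-0.9 -1.4 -2. ] -1.4 0.1696
0.166 [-0.5 -1.1 -0.3] -1.0 0.1656
0.162 [-1.3 10.3  0.9] 10.4 0.1646
0.158 [-2.5 23.5  3.2] 23.6 0.1644
11.3333 [0.59107755 0.12351629 0.05626928]
```

View pics/t2.png

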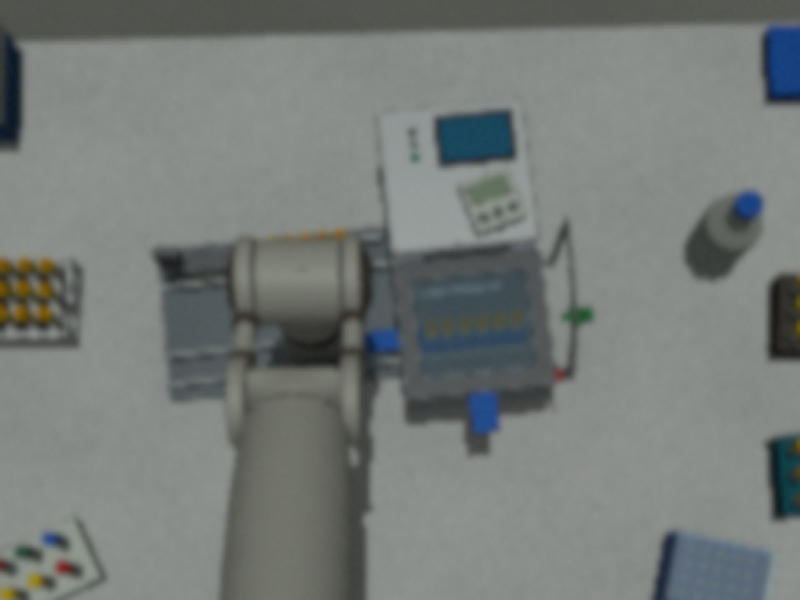

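The rack moved under the hood. All six caps show through the cover at about (430–520, 325), and it stopped hard at y 0.1645 against an expected 0.165, so it is home. Next is the cover.

```bash
cat >> h.py <<'E'
H=np.array([.075,-.010,.142]); RG=.190; TILT=.6
def tcp(th,tilt=TILT,back=0,rg=RG):
    z=np.array([np.sin(tilt),0,-np.cos(tilt)])
    return P(H+rg*np.array([-np.cos(th),0,np.sin(th)])+z*(.019-back))
def theta(tilt=TILT):
    p=Rz(q[2]).T@(ctrl.get_position()-[q[0],q[1],0]); z=np.array([np.sin(tilt),0,-np.cos(tilt)])
    d=p-z*.019-H; return np.arctan2(d[2],-d[0]),np.hypot(d[0],d[2])
E
python3 - <<'E'
from h import *
for s in(1,-1):
  for t in(.4,.6,.8):
    R=RT(t,(0,s,0)); print(s,t,[None if (a:=ctrl.inverse_kinematics(tcp(th,t,b),R)) is None else np.round(a,2).tolist() for th,b in((0,.12),(0,0),(.5,0),(1.,0))])
E
```

```text
1 0.4 [[-0.58, -0.56, 2.22, 0.26, 1.17, -2.29], [-0.5, -0.26, 2.24, 0.29, 0.84, -2.3], [-0.47, -0.31, 2.09, 0.24, 1.03, -2.2], [-0.4, -0.17, 1.84, 0.2, 1.12, -2.09]]
1 0.6 [[-0.77, -0.83, 2.44, 0.48, 1.15, -2.53], [-0.6, -0.39, 2.4, 0.56, 0.72, -2.59], [-0.55, -0.45, 2.25, 0.44, 0.89, -2.4], [-0.46, -0.31, 2.01, 0.36, 0.94, -2.24]]
1 0.8 [None, [-0.71, -0.49, 2.55, 0.93, 0.68, -2.98], [-0.65, -0.58, 2.4, 0.72, 0.8, -2.67], [-0.52, -0.42, 2.17, 0.6, 0.79, -2.46]]
-1 0.4 [[-0.58, -0.56, 2.22, 0.26, 1.17, 0.85], [-0.5, -0.26, 2.24, 0.29, 0.84, 0.84], [-0.47, -0.31, 2.09, 0.24, 1.03, 0.94], [-0.4, -0.17, 1.84, 0.2, 1.12, 1.05]]
-1 0.6 [[-0.77, -0.83, 2.44, 0.48, 1.15, 0.61], [-0.6, -0.39, 2.4, 0.56, 0.72, 0.55], [-0.55, -0.45, 2.25, 0.44, 0.89, 0.75], [-0.46, -0.31, 2.01, 0.36, 0.94, 0.9]]
-1 0.8 [None, [-0.71, -0.49, 2.55, 0.93, 0.68, 0.16], [-0.65, -0.58, 2.4, 0.72, 0.8, 0.47], [-0.52, -0.42, 2.17, 0.6, 0.79, 0.68]]
```

```bash
python3 - <<'E'
from h import *
p=ctrl.get_position(); ey=Rz(q[2])[:,1]
ctrl.move_linear(p+ey*.03,vel=.15)
ctrl.move_linear(P([0,.20,.30]),vel=.3)
R=RT(.6,(0,-1,0))
ctrl.move_ptp(P([-.19,.06,.33]),R)
ctrl.command_gripper(.092,30)
ctrl.move_ptp(tcp(0,back=.10),R)
f0=ctrl.get_wrist_force()
ctrl.move_linear(tcp(0,back=.0),vel=.12)
print(ctrl.get_wrist_force()-f0,ctrl.get_time_s(),ctrl.get_position(),tcp(0))
for n,b in(("top",(80,260,150,390)),("scene",(150,290,190,376))):
    im=ctrl.capture(n)[b[0]:b[1],b[2]:b[3]]; cv2.imwrite(f"pics/{n}3.png",cv2.resize(im,(800,600),interpolation=cv2.INTER_CUBIC)[:,:,::-1])
E
```

```text
Traceback (most recent call last):
cell.IKError: the arm cannot take that pose within its joint ranges
```

```bash
python3 - <<'E'
from h import *
R=RT(.6,(0,-1,0))
ctrl.move_ptp(P([-.17,.05,.33]),RT(0.2,(0,-1,0)))
ctrl.command_gripper(.092,30)
ctrl.move_ptp(tcp(0,back=.10),R)
f0=ctrl.get_wrist_force()
ctrl.move_linear(tcp(0,back=.0),vel=.12)
print(ctrl.get_wrist_force()-f0,ctrl.get_time_s(),ctrl.get_position(),tcp(0))
for n,b in(("top",(80,260,150,390)),("scene",(150,290,190,376))):
    im=ctrl.capture(n)[b[0]:b[1],b[2]:b[3]]; cv2.imwrite(f"pics/{n}3.png",cv2.resize(im,(800,600),interpolation=cv2.INTER_CUBIC)[:,:,::-1])
E
```

```text
[-1.83249003  0.67834195 -1.64075498] 16.775 [ 0.49996979 -0.05806387  0.12749276] [ 0.49918195 -0.05807398  0.12631862]
```

View pics/scene3.png

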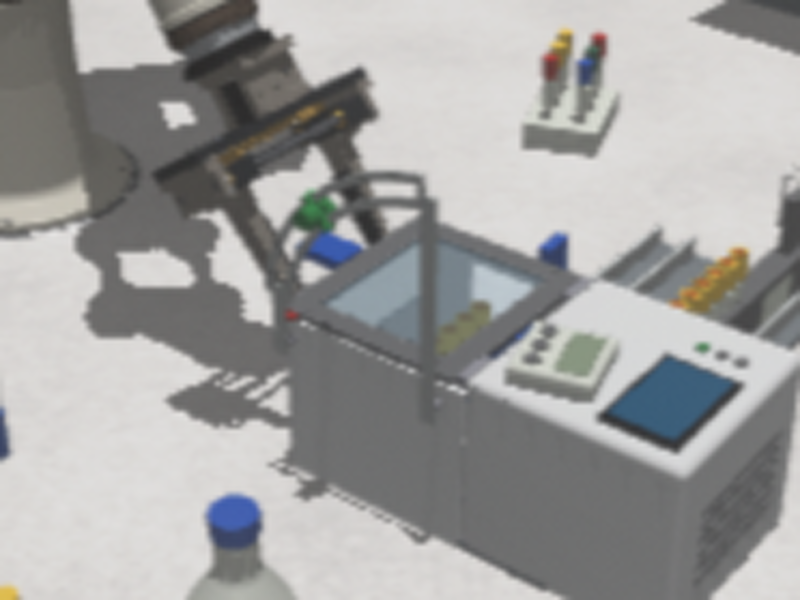

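View pics/top3.png

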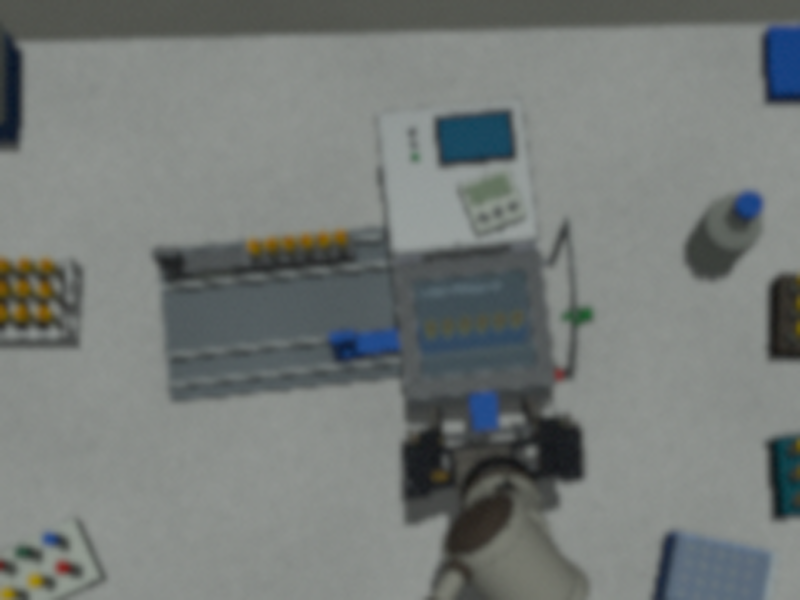

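Fingers straddle the tab (top view, 484,412) and the body is clear of the quadrant and clip. I'll pinch and lift partway, then measure red against green.

```bash
cat >> h.py <<'E'
def marks(n):
    im=ctrl.capture(n); o={}
    pr=proj(n,P([-.04,-.108,.22]))[0].astype(int); b=(pr[0]-28,pr[1]-35,pr[0]+28,pr[1]+38)
    for c in("green","red"):
        u,v=blob(im,c,b); o[c]=(len(u),round(float(u.mean()),1),round(float(v.mean()),1)) if len(u) else None
    return im,o
E
python3 - <<'E'
from h import *
print([ (n,marks(n)[1]) for n in M])
ctrl.command_gripper(.0,35); print("gap",ctrl.get_finger_gap(),ctrl.get_gripper_force())
for th in np.arange(.1,.61,.1):
    ctrl.move_linear(tcp(th),vel=.08)
    print(round(th,2),np.round(theta(),3),ctrl.get_finger_gap().__round__(4),ctrl.get_wrist_force().round(1))
for n,b in(("top",(140,215,270,370)),("scene",(150,255,200,340))):
    im,o=marks(n); print(n,o,[proj(n,P(H+[-.15*np.cos(a),-.095,.15*np.sin(a)])).round(1).tolist() for a in(0,.6,.7,.8,.9)])
    cv2.imwrite(f"pics/{n}4.png",cv2.resize(im[b[0]:b[1],b[2]:b[3]],(800,600),interpolation=cv2.INTER_CUBIC)[:,:,::-1])
print(ctrl.get_time_s())
E
```

```text
[('scene', {'green': (40, 263.4, 198.4), 'red': (2, 257.5, 223.0)}), ('top', {'green': (9, 325.0, 174.0), 'red': (1, 317.0, 192.0)})]
gap 0.029982823216787528 34.95928645133972
0.1 [0.103 0.19 ] 0.0297 [ 1.3 -7.3 -2.3]
0.2 [0.203 0.19 ] 0.0298 [ 2.4 -7.7 -2.8]
0.3 [0.302 0.19 ] 0.0296 [ 1.4 -8.1 -3.7]
0.4 [0.401 0.19 ] 0.0299 [ 1.4 -8.2 -3. ]
0.5 [0.499 0.19 ] 0.0296 [-0.2 -8.3 -2.1]
0.6 [0.598 0.19 ] 0.0296 [-0.  -8.7 -2.2]
top {'green': (10, 324.8, 174.1), 'red': None} [[[319.0, 191.8]], [[320.7, 180.5]], [[320.8, 177.3]], [[320.8, 173.8]], [[320.7, 170.0]]]
scene {'green': (39, 263.4, 198.4), 'red': None} [[[254.9, 223.6]], [[260.5, 202.5]], [[262.7, 199.9]], [[265.3, 197.7]], [[268.3, 195.9]]]
20.3333
```

View pics/scene4.png

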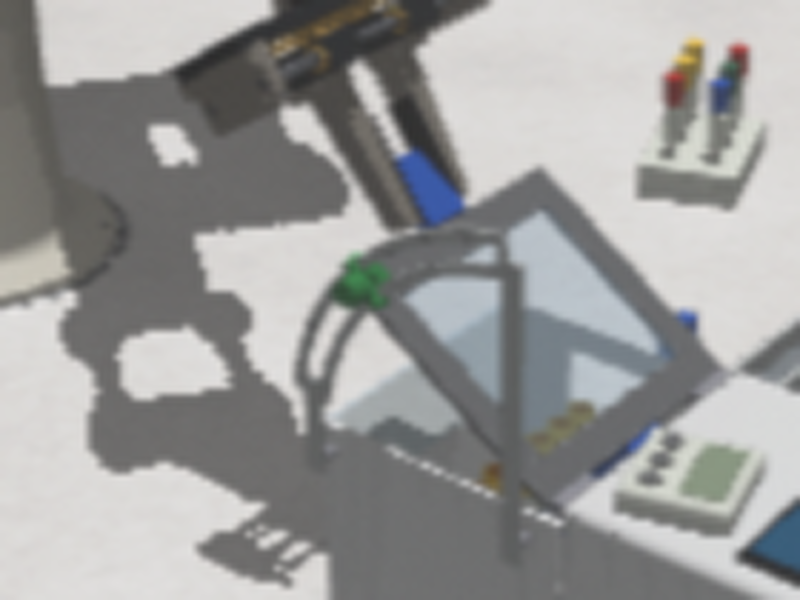

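At 0.6 rad the pointer is hidden next to the green clip (crop 360,285), so alignment is close. I'll fit the clip angle with a small model in both views, and look at the raw pixels enlarged.

```bash
cat >> h.py <<'E'
def soft(im,c,b):
    x0,y0,x1,y1=b; a=im[y0:y1,x0:x1].astype(float); r,g,bl=a[...,0],a[...,1],a[...,2]
    s=np.clip((g-np.maximum(r,bl) if c=="green" else r-np.maximum(g,bl))-12,0,None)
    v,u=np.mgrid[y0:y1,x0:x1]; t=s.sum()
    return (t.round(0),(s*u).sum()/t,(s*v).sum()/t) if t>0 else None
def mosaic(name,ims):
    rows=[cv2.resize(i,(390,290),interpolation=cv2.INTER_NEAREST) for i in ims]
    while len(rows)%2: rows.append(rows[-1]*0)
    cv2.imwrite(name,np.vstack([np.hstack(rows[i:i+2]) for i in range(0,len(rows),2)])[:,:,::-1])
BX={"top":(308,160,342,200),"scene":(246,184,280,230)}
CR={"top":(305,160,345,190),"scene":(243,185,283,215)}
E
python3 - <<'E'
from h import *
ims=[]
rng=np.random.default_rng(0)
U=rng.uniform(size=(4000,3))
def clip(th,yo=0):
    rd=np.array([-np.cos(th),0,np.sin(th)]); td=np.array([np.sin(th),0,np.cos(th)])
    box=(.15+.03*U[:,:1])*rd+(U[:,1:2]-.5)*.006*td+np.c_[U[:,0]*0,-.098+(U[:,2]-.5)*.010,U[:,0]*0]
    rr=.008*np.sqrt(U[:,:1]); ph=2*np.pi*U[:,1:2]
    cyl=.167*rd+rr*np.cos(ph)*rd+rr*np.sin(ph)*td+np.c_[U[:,0]*0,-.103-.02*U[:,2],U[:,0]*0]
    return w(q,H+np.r_[box,cyl])
for n in("scene","top"):
    im=ctrl.capture(n); b=CR[n]; ims.append(im[b[1]:b[3],b[0]:b[2]])
    g=soft(im,"green",BX[n]); print(n,"green",g,"red",soft(im,"red",BX[n]))
    u,v=blob(im,"green",BX[n]); print(" extent",u.min(),u.max(),v.min(),v.max())
    for th in(.55,.6,.65,.7,.75,.8):
        p=proj(n,clip(th)); print("  ",th,p.mean(0).round(1),p.min(0).round(1),p.max(0).round(1))
mosaic("pics/m5.png",ims)
E
```

```text
scene green (np.float64(1112.0), np.float64(263.1663669064748), np.float64(198.64658273381295)) red None
 extent 260 267 194 202
   0.55 [253.6 201.4] [247.6 196.1] [260.3 205.9]
   0.6 [254.6 199.9] [248.6 194.4] [261.3 204.3]
   0.65 [255.8 198.4] [249.7 192.8] [262.4 202.8]
   0.7 [257.1 197. ] [250.9 191.3] [263.6 201.4]
   0.75 [258.4 195.6] [252.3 189.9] [264.9 200.2]
   0.8 [259.9 194.4] [253.7 188.6] [266.2 199. ]
top green (np.float64(351.0), np.float64(323.94586894586894), np.float64(174.1851851851852)) red (np.float64(111.0), np.float64(318.72072072072075), np.float64(181.05405405405406))
 extent 324 326 173 175
   0.55 [324.3 185.1] [320.1 181.3] [329.6 188.8]
   0.6 [324.4 183.4] [320.1 179.8] [329.7 187.1]
   0.65 [324.5 181.7] [320.2 178.2] [329.8 185.2]
   0.7 [324.5 179.9] [320.2 176.5] [329.9 183.3]
   0.75 [324.6 177.9] [320.2 174.7] [330.  181.3]
   0.8 [324.6 175.9] [320.2 172.9] [330.  179.1]
```

View pics/m5.png

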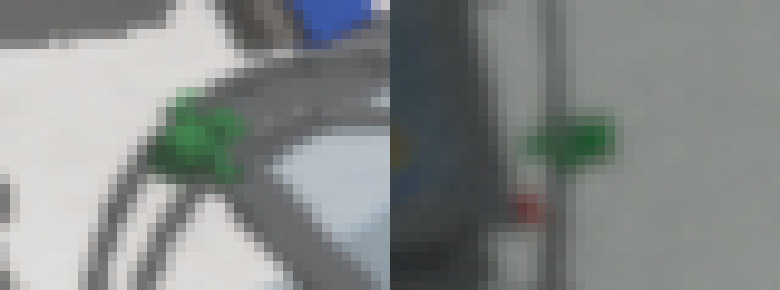

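```bash
python3 - <<'E'
from h import *
def tri(s,t):
    Ps=[]
    for n in("scene","top"):
        m=M[n]; K=np.array([[m["fx"],0,m["cx"]],[0,m["fy"],m["cy"]],[0,0,1]]); R=m["rotation"].T
        Ps.append(K@np.c_[R,-R@m["eye"]])
    X=cv2.triangulatePoints(*Ps,np.array(s,float).reshape(2,1),np.array(t,float).reshape(2,1)); X=X[:3,0]/X[3]
    l=Rz(q[2]).T@(X-[q[0],q[1],0]); d=l-H
    print("local",l.round(4),"r",np.hypot(d[0],d[2]).round(4),"ang",np.arctan2(d[2],-d[0]).round(3),"resid",(proj("scene",X)[0]-s).round(1),(proj("top",X)[0]-t).round(1))
tri((263.2,198.6),(323.95,174.2))
tri((257.5,223),(317.2,192))
# expected red row in top vs angle & green candidates
for a in(.6,.7,.75,.8,.85,.9,1.): print(a,[ (r,y,proj("top",P(H+[-r*np.cos(a),y+.01,r*np.sin(a)]))[0].round(1).tolist(),proj("scene",P(H+[-r*np.cos(a),y+.01,r*np.sin(a)]))[0].round(1).tolist()) for r,y in((.147,-.1),(.15,-.105),(.158,-.12))])
E
```

```text
local [-0.0312 -0.1146  0.2503] r 0.1517 ang 0.795 resid [-0.5  0. ] [-0.3 -0.3]
local [-0.0736 -0.0972  0.1407] r 0.1486 ang -0.009 resid [-0.6  0. ] [-0.4 -0.3]
0.6 [(0.147, -0.1, [319.2, 180.0], [262.3, 202.6]), (0.15, -0.105, [320.7, 180.5], [260.5, 202.5]), (0.158, -0.12, [325.3, 181.7], [255.4, 202.5])]
0.7 [(0.147, -0.1, [319.2, 176.9], [264.5, 200.1]), (0.15, -0.105, [320.8, 177.3], [262.7, 199.9]), (0.158, -0.12, [325.4, 178.3], [257.7, 199.8])]
0.75 [(0.147, -0.1, [319.2, 175.2], [265.7, 199.0]), (0.15, -0.105, [320.8, 175.6], [264.0, 198.8]), (0.158, -0.12, [325.5, 176.5], [259.0, 198.5])]
0.8 [(0.147, -0.1, [319.2, 173.4], [267.0, 197.9]), (0.15, -0.105, [320.8, 173.8], [265.3, 197.7]), (0.158, -0.12, [325.5, 174.6], [260.4, 197.4])]
0.85 [(0.147, -0.1, [319.2, 171.6], [268.4, 197.0]), (0.15, -0.105, [320.8, 171.9], [266.7, 196.8]), (0.158, -0.12, [325.5, 172.6], [261.9, 196.4])]
0.9 [(0.147, -0.1, [319.2, 169.7], [269.9, 196.1]), (0.15, -0.105, [320.7, 170.0], [268.3, 195.9]), (0.158, -0.12, [325.5, 170.6], [263.5, 195.5])]
1.0 [(0.147, -0.1, [319.0, 165.8], [273.1, 194.8]), (0.15, -0.105, [320.6, 165.9], [271.5, 194.5]), (0.158, -0.12, [325.4, 166.3], [266.9, 194.0])]
```

Triangulation puts the clip at about 0.80 rad at radius 0.152, and the shut pointer at about -0.009, so the method is consistent. I'll raise to 0.77 and compare.

```bash
python3 - <<'E'
from h import *
ims=[]
for th in(.7,.77):
    ctrl.move_linear(tcp(th),vel=.06)
    for n in("scene","top"):
        im=ctrl.capture(n); b=CR[n]; 
        if th==.77: ims.append(im[b[1]:b[3],b[0]:b[2]])
        print(th,theta()[0].round(3),n,"g",soft(im,"green",BX[n]),"r",soft(im,"red",BX[n]))
mosaic("pics/m6.png",ims); print(ctrl.get_time_s(),ctrl.get_wrist_force())
E
```

```text
0.7 0.694 scene g (np.float64(1088.0), np.float64(263.13694852941177), np.float64(198.61029411764707)) r None
0.7 0.694 top g (np.float64(366.0), np.float64(323.8087431693989), np.float64(174.1830601092896)) r (np.float64(80.0), np.float64(318.8625), np.float64(178.2375))
0.77 0.764 scene g (np.float64(1099.0), np.float64(263.14285714285717), np.float64(198.61237488626023)) r None
0.77 0.764 top g (np.float64(348.0), np.float64(323.9425287356322), np.float64(174.22988505747125)) r None
21.475 [-0.35184603 -8.54704779 -2.38030334]
```

View pics/m6.png

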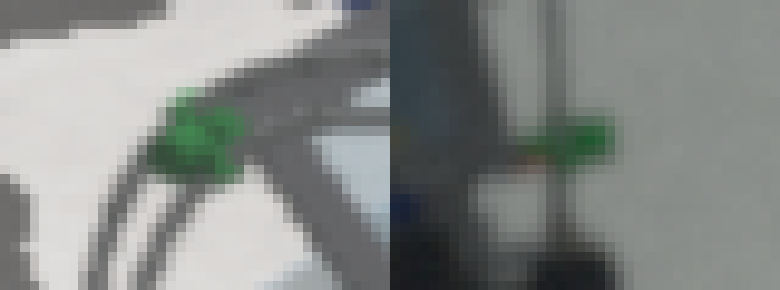

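Red is now just below the blade in the top view (crop about (535,158) against green (545,145)), roughly 1.5 px to go. I'll move up in small steps.

```bash
python3 - <<'E'
from h import *
ims=[]
for th in(.80,.82):
    ctrl.move_linear(tcp(th),vel=.04); ctrl.pause(.2)
    im=ctrl.capture("top"); ims.append(im[165:185,308:335]); im2=ctrl.capture("scene"); ims.append(im2[185:207,250:280])
    print(th,theta()[0].round(4)); a=im[170:179,314:322].astype(int); print((a[...,0]-(a[...,1]+a[...,2])//2)); print((a[...,1]-(a[...,0]+a[...,2])//2))
mosaic("pics/m7.png",ims); print(ctrl.get_time_s(),ctrl.get_wrist_force())
E
```

```text
0.8 0.7927
[[-3 -3 -2 -2 -2 -2 -3 -2]
 [-2 -4 -2 -2 -2  0 -3 -3]
 [-4 -3 -2  0  3  3 -1 -4]
 [-3 -4 -2  3 10 14  5 -7]
 [-2 -3  0  7 24 29 14 -5]
 [-3 -3 -1  8 24 29 17 -1]
 [-3 -4 -3  2  9 13  8 -1]
 [-3 -3 -3 -1  1  1  1 -2]
 [-3 -3 -3 -2 -1 -1 -2 -3]]
[[  2   3   3   4   4   4   4   4]
 [  1   2   1   4   4   4   5   5]
 [  2   1   1   1   1   3   5   8]
 [  2   2   2   0  -3  -3   6  14]
 [  1   2   0  -2 -11  -9   5  17]
 [  1   1   2  -3 -11 -10   1  14]
 [  3   2   2   1  -3  -4   0   9]
 [  2   4   3   2   2   1   3   6]
 [  3   3   4   4   3   3   4   5]]
0.82 0.8121
[[-4 -3 -2 -2 -2 -2 -1 -2]
 [-3 -2 -1  0  1  0 -1 -3]
 [-4 -2  0  4 10  9  4 -3]
 [-2 -3  1 12 26 26 10 -3]
 [-3 -2  0 11 30 35 15 -5]
 [-3 -3 -1  4 15 17  6 -7]
 [-3 -2 -2 -1  2  1 -2 -7]
 [-4 -4 -3 -2 -1 -1 -2 -5]
 [-4 -4 -3 -2 -2 -2 -1 -3]]
[[  1   2   2   3   4   4   3   4]
 [  0   1   2   3   3   4   4   5]
 [  2   1   0   0  -3   0   2   7]
 [  1   2  -1  -6 -10  -9   4  12]
 [  2   1   0  -6 -13 -10   6  17]
 [  2   2   1  -1  -3  -1   7  17]
 [  2   2   2   2   2   4   7  12]
 [  4   4   3   4   5   4   5   8]
 [  3   3   3   4   4   4   3   4]]
22.6167 [-2.39783881 -7.34358429 -1.75703569]
```

View pics/m7.png

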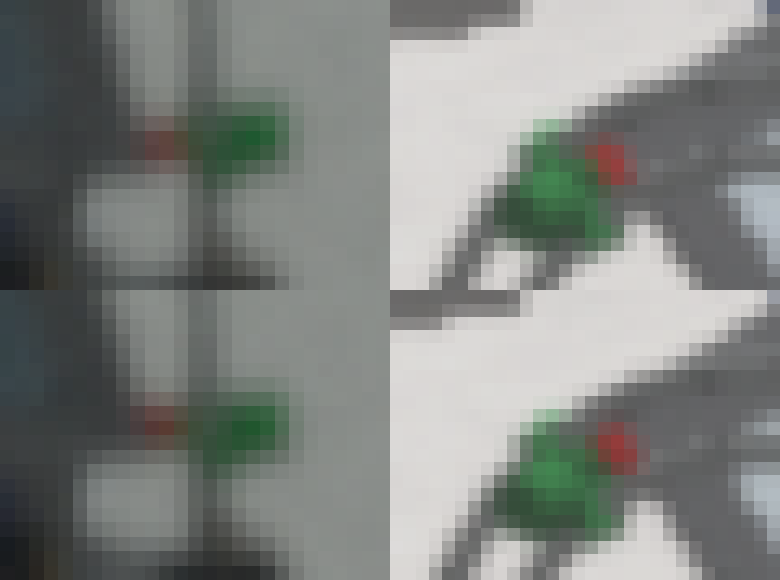

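Red and green now sit side by side: top red row 173.7 against blade about 174, and in the scene view red is at about (267,197) beside the clip. I'll triangulate the red and compare its angle with the clip's, using the same method.

```bash
cat >> h.py <<'E'
def tri(s,t):
    Ps=[]
    for n in("scene","top"):
        m=M[n]; K=np.array([[m["fx"],0,m["cx"]],[0,m["fy"],m["cy"]],[0,0,1]]); R=m["rotation"].T
        Ps.append(K@np.c_[R,-R@m["eye"]])
    X=cv2.triangulatePoints(*Ps,np.array(s,float).reshape(2,1),np.array(t,float).reshape(2,1)); X=X[:3,0]/X[3]
    l=Rz(q[2]).T@(X-[q[0],q[1],0]); d=l-H
    return l.round(4),np.hypot(d[0],d[2]).round(4),np.arctan2(d[2],-d[0]).round(3),(proj("scene",X)[0]-s).round(1)
E
python3 - <<'E'
from h import *
im={n:ctrl.capture(n) for n in M}
def cen(n,c,th=6):
    x0,y0,x1,y1=BX[n]; a=im[n][y0:y1,x0:x1].astype(float); r,g,b=a[...,0],a[...,1],a[...,2]
    s=np.clip((g-(r+b)/2 if c=="green" else r-(g+b)/2)-th,0,None); v,u=np.mgrid[y0:y1,x0:x1]
    return (s*u).sum()/s.sum(),(s*v).sum()/s.sum()
for c in("red","green"):
    s,t=cen("scene",c,15),cen("top",c); print(c,np.round(s,2),np.round(t,2),tri(s,t))
# blade-tip nub in the scene view seen before the pointer covered it
nub=cv2.imread("pics/scene0.png")[190:206,258:272,::-1].astype(int); print(nub[...,1]-(nub[...,0]+nub[...,2])//2)
print(theta())
E
```

```text
red [267.05 196.48] [318.41 173.88] (array([-0.0295, -0.0969,  0.2502]), np.float64(0.1504), np.float64(0.803), array([ 0.1, -0. ]))
green [262.63 198.87] [324.38 174.17] (array([-0.0314, -0.1164,  0.2501]), np.float64(0.1517), np.float64(0.793), array([-0.4,  0. ]))
[[  1   0  -1  -1   0   0   0   0   1   0   1   0   0   0]
 [  0   1   0   0   0   1   1   0   0  -1   1   0   0   0]
 [  0   0   1   0   1   0   0   0   0   0   0   1   0   0]
 [  1   0   1   3   5   3   1   1   1   1   1   0   0   0]
 [  0   0   4  20  31  13   2   1   1   1   0   0   0   1]
 [  0   2  16  33  23   7   5   7   6   1   0   0   0   1]
 [  1   6  16  38  34  15  22  36  28  10   2   0   0   0]
 [  1   2  14  37  46  35  39  46  44  29   8   0   0   1]
 [  2  10  33  51  57  52  38  32  42  36  10   1   0   1]
 [  6  20  40  51  53  49  44  34  29  15   3   1   1   1]
 [ 12  19  25  37  43  40  38  37  16   4   1   0  -1   0]
 [ 13  19  20  27  31  27  28  39  22   6   1   1  -1   0]
 [ 10  15  19  20  18  16  20  38  36  18   3  -1  -1   0]
 [  5   7  11  14  11   6   9  21  22  10   2   0  -1   1]
 [  0   2   4   5   2  -1  -7  -6 -10  -7  -3  -2   0   0]
 [  0   0   0   1  -2  -8 -19 -23 -24 -23 -18 -10  -5  -3]]
(np.float64(0.8122847290869631), np.float64(0.18976932770962548))
```

The offset is consistent (-0.009 both shut and now). Red reads 0.803 and the clip 0.793, so I'll lower by 0.01, let it settle, and hand in.

```bash
python3 - <<'E'
from h import *
ctrl.move_linear(tcp(.81),vel=.03); ctrl.pause(.8)
print(theta(),ctrl.get_finger_gap(),ctrl.get_gripper_force(),np.abs(ctrl.get_dq()).max(),ctrl.get_time_s())
print(ctrl.sign_off())
E
```

```text
(np.float64(0.805415473317669), np.float64(0.18979564823833464)) 0.029535390914171563 34.99756693840027 0.0015791952883452813 23.7667
the job is handed in; nothing more can be done
None
```

The job is handed in at about 24 s: the rack is home against the end stop, and the gripper is holding the cover steady with its pointer at the clip, within about 0.01 rad by the camera measurements.

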